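Weigh two tart presses and park the heavier one

ROBOT

A 6-joint arm with a two-finger parallel gripper is mounted at the origin on the work surface. World frame = base frame: x ahead of the robot, y to its left, z up, the work surface at z = 0. Lengths are in m, angles in rad, forces in N, time in s.
With the tool pointing down it reaches from about 0.25 to 0.775 m from the base axis. Payload 4 kg.
Tool frame: the origin (TCP) lies on the centre line of the jaws, within the pads' length; the fingertips stand 8 mm ahead of it and the grasp point (between the pads) lies 11 mm behind it; z points along the fingers, y is the direction in which the jaws open and shut (so a half turn about z gives the same grasp; the last joint's range is limited). The gripper opens to 85 mm and grips with 20 to 120 N. Pads are 22 mm wide; open, the fingers measure 114 mm over their backs; the gripper's body (76 mm by 85 mm) begins 54 mm behind the grasp point. The pads swing forward as they close: fully open they stand 13 mm farther back than shut.
Start: joints at [-1.294, 0.087, 1.371, -0, 1.684, -0.103], TCP at [0.204, -0.511, 0.239] pointing down, gripper open.
Joint ranges: [-3.1, 3.1], [-0.76, 2.03], [0.27, 2.55], [-1.08, 4.22], [0.17, 2.65], [-2.57, 2.57]. Speed limits (rad/s): [2.79, 2.79, 3.14, 3.14, 3.14, 3.14].

INTERFACE

Orientations are given as a unit quaternion [w, x, y, z].
In Python, from cell import arm gives the robot as it stands.
- The arm moves only by the shell command python3 -m jog 'ROWS' [FORCE]. ROWS is JSON, a list of rows, each a list of 7 numbers: the shift along the world's x, y, z in cm, then the turn, a rotation vector about the world's x, y, z in degrees, then the opening in per cent of the stroke, from 0 (shut) to 100 (fully open). In form: [[x, y, z, wx, wy, wz, hand], ...]. A call has exactly 8 rows; each row shifts and turns the pose as measured when the row begins; what a row does not reach is not made up. A row lasts 1/8 s, in which the tool goes at most 62.5 mm and 10.7 degrees, less where a joint would pass 70% of its speed; a pose out of reach is approached as far as the arm can. A call with a gripper value outside its range is refused whole. The fingers move at their own pace and stop on an object; FORCE is the grip in N (left out, the last holds). Time passes only in rows, so rows that do not move let the fingers close, or fill a call up. It gives the time, the measured TCP pose, the force and the opening at its end, in the units of the state.
- arm.get_state(): the state, without advancing time (a new reading comes with each control period).
- arm.get_image(name): name is "side" or "top"; returns a dict with "img" (420x560x3 uint8, blue, green, red), "fx", "fy", "cx", "cy" (pixels), "T" (4x4, takes a point from camera to world coordinates). Camera axes: x right, y up, looking along -z (the intrinsics and any distortion apply to the point x, -y, -z); pixel columns grow to the right and rows downward; lengths in m; the calibration is good to about 2 mm. A picture is of the moment at which its call begins. There is no depth.
- arm.sign_off(): hands the job in, once; it reports no verdict.
The state is a dict: "time": time; "joints": joint angles; "qvel": joint speeds; "effort": joint torques, N m; "eef_pos": TCP position; "eef_rot": TCP orientation; "wrist_force": force on the tool from outside, world axes, zero at the start; "wrist_torque": the same for the moment, N m; "width": finger opening in m.
Only numpy, scipy, OpenCV 4.12 (cv2) and the standard library are available. Lean on these libraries where they do the work, as an engineer would, in place of code of your own. Each camera call takes 0.05 s, during which the arm holds its last target. There are 200 camera calls.

TASK

One of the two look-alike tart presses has lost its lead. Set one on each pan of the beam balance and let go, see which side drops, then take that heavier press and gently work it down over the square peg of the green stand, pressing lightly and turning it until the socket underneath finds the peg and it drops fully home and upright. Leave the lighter press standing on its pan, do not push hard on the balance or the stand, leave the tins and the jar alone, and let go of everything at the end.

Things in the scene. Friction and masses are not known exactly. Their poses are not given: they have to be found in the camera images.
- balance: the fixed beam balance: blue foot 150 x 100 x 16 mm with two upright cheeks 100 mm tall; origin under the centre of the foot. The beam lies along its y axis and pivots 90 mm above the table. Must not be pressed with more than 15 N.
- beam (a joint): tilt of the balance beam in rad, 0 level, stops at -0.2 and 0.2. Positive: right pan (balance's -y end) down; negative: left pan (+y end) down. A weak restoring moment, 1.8 N m per rad, levels the empty beam. The light press alone tips it about 0.10, the heavy one alone about 0.16, both together about 0.06 towards the heavier. Swings die within a second.
- pan_left (a point): centre of the floor (upper face) of the brass pan at the balance's +y end, 115 mm along the beam from the pivot, 102 mm above the table when level. The round floor is 60 mm across inside a rim 5 mm high (68 mm across outside). Rigid on the beam: it tilts, sinks and rises with it and this point moves along; z is the pan's normal.
- pan_right (a point): centre of the floor (upper face) of the brass pan at the balance's -y end, 115 mm along the beam from the pivot, 102 mm above the table when level. The round floor is 60 mm across inside a rim 5 mm high (68 mm across outside). Rigid on the beam: it tilts, sinks and rises with it and this point moves along; z is the pan's normal.
- stand: fixed parking stand: dark round foot 96 mm across; origin under its centre on the table, z up. On it, on a stiff spring, a round green plate 88 mm across, its flat top 20 mm above the table; it gives 1 mm per 5 N, 8 mm at most. The peg stands at the plate's centre. A press fully home rests on the plate, its centre 57 mm above the table. Press with less than 30 N.
- peg_top (a point): centre of the top of the stand's square steel peg, 33 mm above the table (unloaded). Peg 20 x 20 mm, 13 mm tall. Its turn about the vertical is any and NOT measured (this point's yaw is the stand's, not the peg's): turn a press on it until it drops. The socket enters when aligned within about 0.13 rad, every quarter turn. Stiff swivel, 0.1 N m: light pressing and turning does not move it. Unaligned, a press rides on the peg 13 mm high.
- press_a_center (a point): press A: look-alike tart press, 74 mm tall: round aluminium body 48 mm across, 40 mm tall, with a square wooden handle 22 x 22 x 34 mm on top. Point: its centre, 37 mm above its underside, z up. Handle: 3 to 37 mm above the point, sides facing the point's x and y. Underneath: square socket 23 mm wide, 15 mm deep, sides parallel to the handle's. 150 to 260 g; heavy or light changes from run to run.
- press_b_center (a point): press B: look-alike tart press, 74 mm tall: round aluminium body 48 mm across, 40 mm tall, with a square wooden handle 22 x 22 x 34 mm on top. Point: its centre, 37 mm above its underside, z up. Handle: 3 to 37 mm above the point, sides facing the point's x and y. Underneath: square socket 23 mm wide, 15 mm deep, sides parallel to the handle's. 150 to 260 g; heavy or light changes from run to run.
- tin_1: tin 1 is an empty steel tart tin, 62 mm across the rim, 24 mm tall; origin under its centre. A bystander.
- tin_2: tin 2 is an empty steel tart tin, 62 mm across the rim, 24 mm tall; origin under its centre. A bystander.
- tin_3: tin 3 is an empty steel tart tin, 62 mm across the rim, 24 mm tall; origin under its centre. A bystander.
- jar: an amber jar with a red cap, 60 mm across, 90 mm tall; origin under its centre. A bystander.

How it is judged:
By the outcome, as a careful person would: the job done as asked, in the order asked, and still so for the second after the job is handed in, with the robot touching nothing.
It also fails if it takes over 72 s, if anything falls off the work surface, if the arm or the gripper's body presses on something with over 40 N, if the wrist force passes 120 N, or if a joint passes its speed limit or range.

## Working session

There is one attempt and no reset: what is moved stays moved. The work goes in short steps, Python scripts to look and compute and a shell command to move; the robot and the scene stay as the last step left them, time stands still between calls to the robot, and variables do not carry over. Pictures are saved under pics/ and viewed, about 8 in all and at most 12, crops included, and the job is handed in when it is done.

```bash
mkdir -p pics; ls; python3 - <<'E'
from cell import arm
import cv2, numpy as np
for n in("top","side"):
    d=arm.get_image(n); cv2.imwrite(f"pics/{n}0.png",d["img"]); print(n,[k for k in d],d["fx"],d["fy"],d["cx"],d["cy"],np.round(d["T"],4).tolist())
s=arm.get_state();print(s)
E
```

```text
pics
top ['img', 'fx', 'fy', 'cx', 'cy', 'T'] 446.5993996299452 446.5993996299452 280.6275339200939 216.55508660015045 [[0.0208, 0.9983, -0.0543, 0.5343], [-0.9995, 0.0194, -0.0261, -0.0154], [-0.025, 0.0548, 0.9982, 1.0827], [0.0, 0.0, 0.0, 1.0]]
side ['img', 'fx', 'fy', 'cx', 'cy', 'T'] 519.5953689493062 519.5953689493062 278.77524031571886 216.59863663002625 [[0.9957, 0.067, -0.0639, 0.5179], [-0.09, 0.5366, -0.839, -0.8556], [-0.0219, 0.8412, 0.5403, 0.6349], [0.0, 0.0, 0.0, 1.0]]
{'time': 0.1, 'joints': array([-1.29408706e+00,  8.79026352e-02,  1.37214397e+00,  2.01867610e-05,
        1.68360803e+00, -1.03119613e-01]), 'qvel': array([ 0.00045077, -0.00020781, -0.00274728, -0.00022496, -0.00071716,
       -0.00092366]), 'effort': array([ 2.79957509e-03, -3.53012002e+01, -3.14220071e+01, -4.65380856e-05,
        7.92000705e-03, -4.51086123e-06]), 'eef_pos': array([ 0.20378827, -0.51037348,  0.23822367]), 'eef_rot': array([-1.02797729e-03,  9.82019655e-01,  1.88775881e-01, -7.93795513e-05]), 'wrist_force': array([ 0.32270767,  0.06551462, -1.28017864]), 'wrist_torque': array([-0.02538208, -0.0037361 , -0.0109753 ]), 'width': 0.0854396372467918}
```

View pics/top0.png

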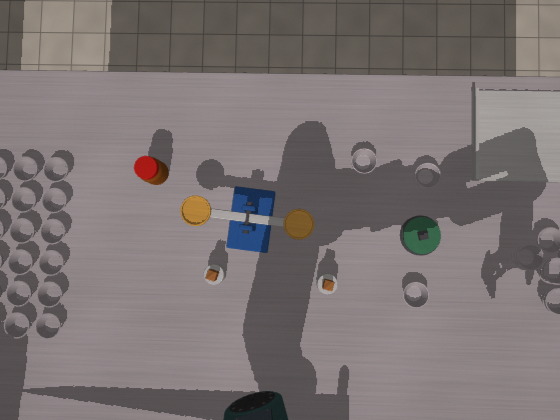

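View pics/side0.png

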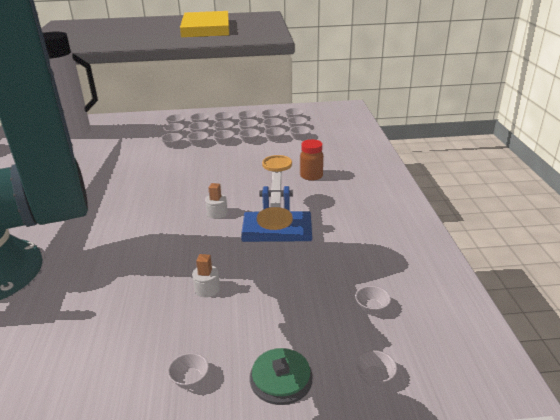

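The top view shows press handles at (212,275) and (328,285), pans at (195,210) and (299,224), the stand at (421,235), tins at (364,160), (428,174) and (415,294), and the jar at (148,168). The side view has the left pan at (277,163), the right pan at (275,218), the handles at (215,193) and (204,265), and the stand at (281,374).

```bash
cat > h.py <<'E'
import cv2, numpy as np
from cell import arm
def cast(d,uv,z):
    uv=np.atleast_2d(uv).astype(float)
    r=np.c_[(uv[:,0]-d["cx"])/d["fx"],-(uv[:,1]-d["cy"])/d["fy"],-np.ones(len(uv))]@d["T"][:3,:3].T
    o=d["T"][:3,3]; return o+r*((z-o[2])/r[:,2])[:,None]
def proj(d,p):
    q=(np.atleast_2d(p)-d["T"][:3,3])@d["T"][:3,:3]
    return np.c_[d["cx"]+d["fx"]*q[:,0]/-q[:,2],d["cy"]-d["fy"]*q[:,1]/-q[:,2]]
def blobs(img,lo,hi,amin):
    m=cv2.inRange(cv2.cvtColor(img,cv2.COLOR_BGR2HSV),lo,hi)
    c,_=cv2.findContours(m,cv2.RETR_EXTERNAL,cv2.CHAIN_APPROX_NONE)
    return [k for k in c if cv2.contourArea(k)>amin]
E
python3 - <<'E'
from h import *
d=arm.get_image("top"); e=arm.get_image("side")
def show(nm,lo,hi,amin,z):
    for n,g in(("top",d),("side",e)):
        for c in blobs(g["img"],lo,hi,amin):
            (u,v),(w,h),a=cv2.minAreaRect(c); (p,q),r=cv2.minEnclosingCircle(c)
            P=cast(g,[u,v],z)[0]
            print(nm,n,"rect",np.round([u,v,w,h,a],1),"area",cv2.contourArea(c),"xyz",np.round(P,4))
            if nm=='wood' and n=='top':
                b=cast(g,cv2.boxPoints(((u,v),(w,h),a)),.074)[:,:2]; 
                for i in(0,1):
                    s=b[i+1]-b[i]; print("   edge",np.linalg.norm(s),"yaw",np.degrees(np.arctan2(s[1],s[0]))%90)
show('wood',(5,120,60),(15,255,200),60,.074)
show('brass',(14,120,80),(28,255,255),300,.104)
show('green',(60,80,20),(90,255,160),500,.020)
show('blue',(100,150,60),(125,255,255),500,.016)
show('red',(0,200,150),(4,255,255),200,.09)
a=cv2.resize(d["img"][190:310,180:340],None,fx=5,fy=5,interpolation=cv2.INTER_CUBIC); cv2.imwrite("pics/crop1.png",a)
E
```

```text
wood top rect [327.9 284.6  10.2   9.9  14. ] area 83.5 xyz [ 0.4388 -0.0979  0.074 ]
   edge 0.022162693765261098 yaw 76.82503226847692
   edge 0.02270763347790941 yaw 77.30599708704821
wood top rect [211.8 274.6  10.1  10.1  18.4] area 88.0 xyz [0.4551 0.1635 0.074 ]
   edge 0.022682783752533017 yaw 73.06751245562586
   edge 0.022951956968528767 yaw 73.04400228262632
wood top rect [156.4 172.8  22.6  25.1  27.6] area 247.0 xyz [0.6839 0.2977 0.074 ]
   edge 0.05742737260529523 yaw 64.24159180456356
   edge 0.05254548947947681 yaw 63.49747003497846
wood side rect [203.5 264.   20.   13.   90. ] area 203.0 xyz [ 0.4389 -0.1219  0.074 ]
wood side rect [213.5 191.5  15.    9.   90. ] area 100.5 xyz [0.4525 0.1334 0.074 ]
wood side rect [311.5 165.   21.   28.    0. ] area 508.0 xyz [0.681  0.2298 0.074 ]
brass top rect [298.5 224.   30.   29.   90. ] area 683.0 xyz [ 0.572  -0.0293  0.104 ]
brass top rect [195.2 210.3  29.   29.7  45. ] area 682.5 xyz [0.5978 0.199  0.104 ]
brass side rect [274.5 217.5  33.   21.    0. ] area 550.5 xyz [ 0.5724 -0.0334  0.104 ]
brass side rect [277.  162.5  15.   28.   90. ] area 335.5 xyz [0.597  0.1942 0.104 ]
brass side rect [204.   23.7  24.7  48.5  87.7] area 1101.0 xyz [0.3891 1.6264 0.104 ]
green top rect [421.2 234.7  36.8  36.1  45. ] area 1027.5 xyz [ 0.5556 -0.3204  0.02  ]
green side rect [281. 372.  46.  56.  90.] area 1996.5 xyz [ 0.5553 -0.3291  0.02  ]
green side rect [ 27.5 107.6 221.6  57.5  75.2] area 8033.5 xyz [-0.1845  0.8766  0.02  ]
blue top rect [248.4 236.3  40.4  26.9   7.6] area 1007.5 xyz [0.5436 0.0886 0.016 ]
blue top rect [253.2 200.8  40.2  24.6   7.4] area 904.5 xyz [0.6288 0.0793 0.016 ]
red top rect [145. 167.  22.  20.  90.] area 351.0 xyz [0.6944 0.3192 0.09  ]
```

View pics/crop1.png

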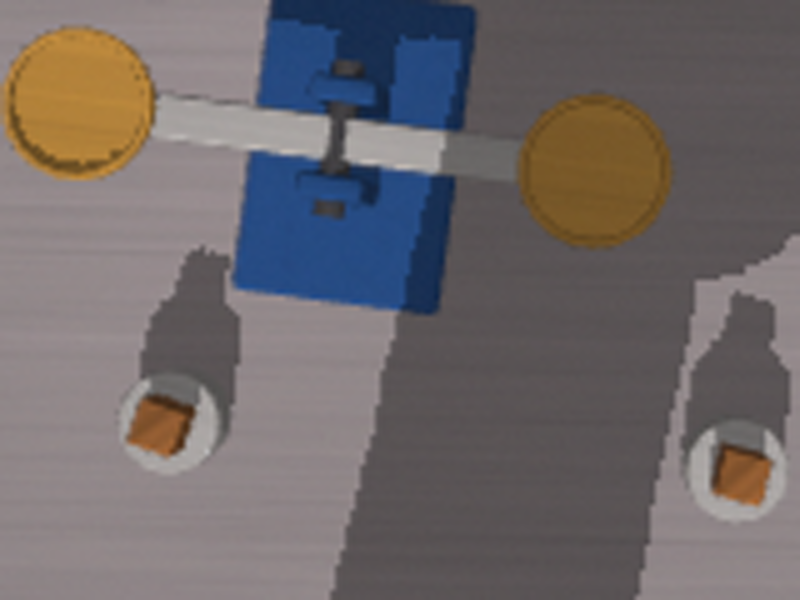

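The crop confirms both pans are empty and level, with the handles clear. The pans sit 230 mm apart as specified and the handles measure 22 mm, so I move above the right-hand press.

```bash
python3 -m jog '[[2.95,5.15,0,0,0,7,100],[2.95,5.15,0,0,0,7,100],[2.95,5.15,0,0,0,7,100],[2.95,5.15,0,0,0,7,100],[2.95,5.15,0,0,0,7,100],[2.95,5.15,0,0,0,7,100],[2.95,5.15,0,0,0,7,100],[2.95,5.15,0,0,0,6.5,100]]' 30
cat > st.py <<'E'
import sys
from h import *
from scipy.spatial.transform import Rotation as R
s=arm.get_state(); M=R.from_quat(np.roll(s["eef_rot"],-1)).as_matrix()
print("t",s["time"],"pos cm",np.round(s["eef_pos"]*100,2),"yaw",round(np.degrees(np.arctan2(M[1,0],M[0,0])),2),"zaxis",np.round(M[:,2],3),"F",np.round(s["wrist_force"],1),"w",round(s["width"]*1000,1),"j6",round(s["joints"][5],2))
if len(sys.argv)>1:
    g=list(map(float,sys.argv[1:])); print("need",np.round(np.array(g[:3])-s["eef_pos"]*100,2), "turn",round(g[3]-np.degrees(np.arctan2(M[1,0],M[0,0])),1))
E
python3 st.py 43.88 -9.8 5.4 77
```

```text
time: 1.2
eef_pos: [0.4423, -0.0882, 0.2359]
eef_rot: [-0.001, 0.774, 0.633, -0.0]
wrist_force: [1.7, -0.9, 0.0]
width: 0.0854
t 1.2 pos cm [44.23 -8.82 23.59] yaw 78.53 zaxis [-0.001  0.001 -1.   ] F [ 1.7 -0.9  0. ] w 85.4 j6 -0.12
need [ -0.35  -0.98 -18.19] turn -1.5
```

```bash
python3 -m jog '[[-0.2,-0.5,-4,0,0,-1,100],[-0.15,-0.4,-4,0,0,-0.5,100],[0,0,-4,0,0,0,100],[0,0,-3,0,0,0,100],[0,0,-1.5,0,0,0,100],[0,0,0,0,0,0,100],[0,0,0,0,0,0,100],[0,0,0,0,0,0,100]]'
python3 st.py 43.88 -9.8 5.4 77
```

```text
time: 2.2
eef_pos: [0.4421, -0.0916, 0.0696]
eef_rot: [0.002, 0.778, 0.628, 0.002]
wrist_force: [0.0, -0.5, -0.9]
width: 0.0854
t 2.2 pos cm [44.21 -9.16  6.96] yaw 77.78 zaxis [ 0.006 -0.    -1.   ] F [ 0.  -0.5 -0.9] w 85.4 j6 -0.12
need [-0.33 -0.64 -1.56] turn -0.8
```

```bash
python3 -m jog '[[-0.3,-0.6,-1.0,0,0,-0.8,100],[0,0,-0.5,0,0,0,100],[0,0,0,0,0,0,100],[0,0,0,0,0,0,100],[0,0,0,0,0,0,50],[0,0,0,0,0,0,50],[0,0,0,0,0,0,50],[0,0,0,0,0,0,50]]'
python3 st.py 43.88 -9.8 5.4 77; python3 - <<'E'
from h import *
d=arm.get_image("side"); cv2.imwrite("pics/g1.png",cv2.resize(d["img"][200:320,120:290],None,fx=4,fy=4))
E
```

```text
time: 3.2
eef_pos: [0.4402, -0.0986, 0.0555]
eef_rot: [0.004, 0.783, 0.622, 0.003]
wrist_force: [-0.7, 0.8, -0.4]
width: 0.043
t 3.2 pos cm [44.02 -9.86  5.55] yaw 76.92 zaxis [ 0.01  -0.002 -1.   ] F [-0.7  0.8 -0.4] w 43.0 j6 -0.12
need [-0.14  0.06 -0.15] turn 0.1
```

View pics/g1.png

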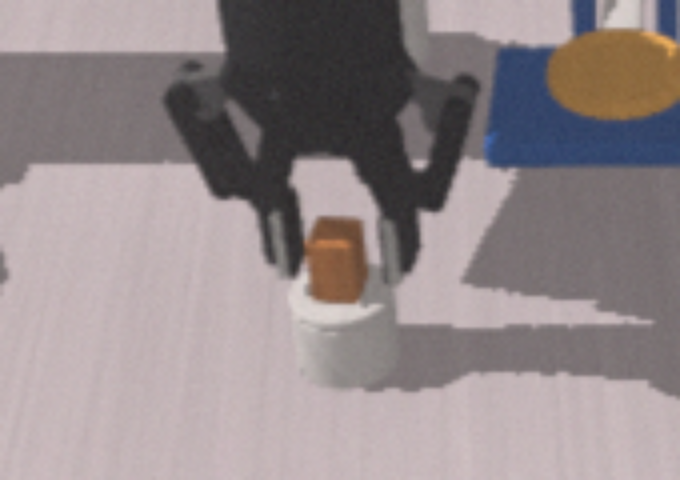

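The jaws straddle the handle, centred and just above the body. Now I close and lift.

```bash
python3 -m jog '[[-0.15,0,-0.1,0,0.6,0,20],[0,0,0,0,0,0,0],[0,0,0,0,0,0,0],[0,0,0,0,0,0,0],[0,0,1,0,0,0,0],[0,0,4,0,0,0,0],[0,0,5,0,0,0,0],[0,0,4,0,0,0,0]]' 40
python3 st.py 57.2 -2.95 15.65 83.6
```

```text
time: 4.25
eef_pos: [0.4338, -0.0969, 0.1933]
eef_rot: [-0.006, 0.783, 0.622, -0.005]
wrist_force: [0.6, -0.4, -2.1]
width: 0.0214
t 4.25 pos cm [43.38 -9.69 19.33] yaw 76.91 zaxis [-0.014  0.003 -1.   ] F [ 0.6 -0.4 -2.1] w 21.4 j6 -0.12
need [13.82  6.74 -3.68] turn 6.7
```

```bash
python3 -m jog '[[3,1.5,0.3,0,-0.4,1.5,0],[3,1.5,0.3,0,-0.2,1.5,0],[3,1.4,0,0,0,1.5,0],[2.5,1.2,0,0,0,1.3,0],[1.3,0.7,0,0,0,0.5,0],[0.5,0.2,0,0,0,0,0],[0,0,0,0,0,0,0],[0,0,0,0,0,0,0]]'
python3 st.py 57.2 -2.95 15.65 83.6
```

```text
time: 5.25
eef_pos: [0.5705, -0.0314, 0.2058]
eef_rot: [0.002, 0.748, 0.664, 0.001]
wrist_force: [1.1, 0.0, -2.0]
width: 0.0212
t 5.25 pos cm [57.05 -3.14 20.58] yaw 83.24 zaxis [ 0.004 -0.001 -1.   ] F [ 1.1  0.  -2. ] w 21.2 j6 -0.04
need [ 0.15  0.19 -4.93] turn 0.4
```

```bash
python3 -m jog '[[0.15,0.2,-1.5,0,0.2,0.3,0],[0,0,-1.5,0,0,0,0],[0,0,-1,0,0,0,0],[0,0,-0.5,0,0,0,0],[0,0,-0.3,0,0,0,0],[0,0,-0.2,0,0,0,0],[0,0,0,0,0,0,0],[0,0,0,0,0,0,0]]'
python3 st.py 57.2 -2.95 15.65 83.6
```

```text
time: 6.25
eef_pos: [0.5706, -0.0303, 0.1526]
eef_rot: [0.0, 0.746, 0.666, -0.001]
wrist_force: [-0.8, 1.4, -1.9]
width: 0.0209
t 6.25 pos cm [57.06 -3.03 15.26] yaw 83.47 zaxis [-0.001 -0.001 -1.   ] F [-0.8  1.4 -1.9] w 20.9 j6 -0.04
need [0.14 0.08 0.39] turn 0.1
```

```bash
python3 -m jog '[[0,0,-0.3,0,0,0,0],[0,0,-0.3,0,0,0,0],[0,0,0,0,0,0,0],[0,0,0,0,0,0,40],[0,0,0,0,0,0,60],[0,0,0,0,0,0,60],[0,0,0,0,0,0,60],[0,0,0,0,0,0,60]]'
python3 st.py 57.2 -2.95 15.65 83.6
python3 - <<'E'
from h import *
d=arm.get_image("side"); cv2.imwrite("pics/p1.png",cv2.resize(d["img"][100:260,170:370],None,fx=4,fy=3.75))
E
```

```text
time: 7.25
eef_pos: [0.572, -0.0303, 0.1486]
eef_rot: [0.002, 0.746, 0.666, 0.001]
wrist_force: [0.3, -0.5, 0.2]
width: 0.0511
t 7.25 pos cm [57.2  -3.03 14.86] yaw 83.48 zaxis [ 0.004 -0.002 -1.   ] F [ 0.3 -0.5  0.2] w 51.1 j6 -0.04
need [-0.    0.08  0.79] turn 0.1
```

View pics/p1.png

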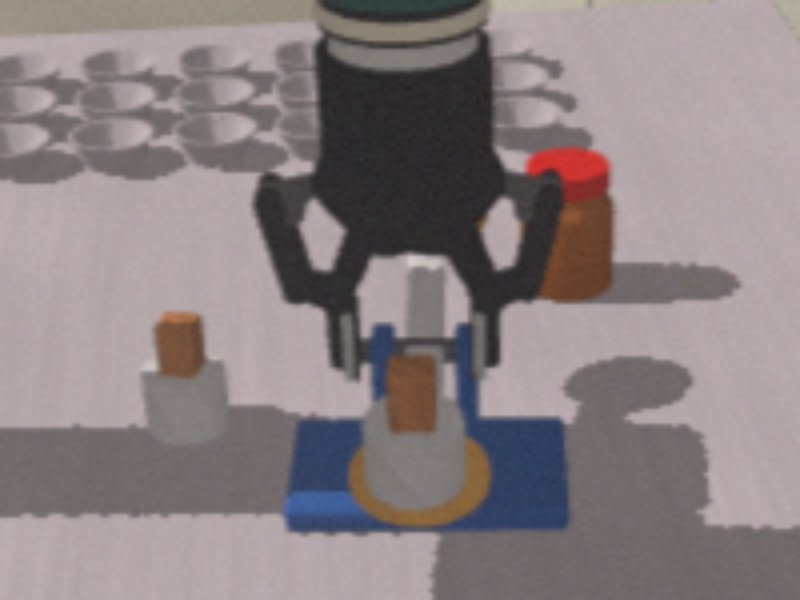

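Press 1 stands in the tilted right pan with the jaws free. On to press 2.

```bash
python3 -m jog '[[0,0,3,0,0,0,60],[0,0,4,0,0,0,80],[-1.5,3,2,0,0,-2,100],[-2,4,0,0,0,-2,100],[-2.5,4,0,0,0,-2,100],[-2.5,4,0,0,0,-2,100],[-2,3,0,0,0,-1.5,100],[-1,1,0,0,0,0,100]]'
python3 st.py 45.5 16.35 5.4 73
```

```text
time: 8.3
eef_pos: [0.4535, 0.1637, 0.241]
eef_rot: [0.001, 0.801, 0.598, 0.002]
wrist_force: [0.6, -0.3, -0.1]
width: 0.0855
t 8.3 pos cm [45.35 16.37 24.1 ] yaw 73.47 zaxis [ 0.005  0.    -1.   ] F [ 0.6 -0.3 -0.1] w 85.5 j6 0.52
need [  0.15  -0.02 -18.7 ] turn -0.5
```

```bash
python3 -m jog '[[0.1,0,-4,0,0.2,-0.4,100],[0,0,-4,0,0,0,100],[0,0,-4,0,0,0,100],[0,0,-3.5,0,0,0,100],[0,0,-2,0,0,0,100],[0,0,0,0,0,0,80],[0,0,0,0,0,0,60],[0,0,0,0,0,0,50]]'
python3 st.py 45.5 16.35 5.4 73
python3 - <<'E'
from h import *
d=arm.get_image("side"); q=proj(d,[.455,.1635,.06])[0].astype(int); cv2.imwrite("pics/g2.png",cv2.resize(d["img"][q[1]-60:q[1]+60,q[0]-80:q[0]+80],None,fx=3,fy=3))
E
```

```text
time: 9.3
eef_pos: [0.4571, 0.1611, 0.0648]
eef_rot: [0.004, 0.803, 0.595, 0.004]
wrist_force: [0.2, -0.5, 0.5]
width: 0.0427
t 9.3 pos cm [45.71 16.11  6.48] yaw 73.08 zaxis [ 0.011 -0.001 -1.   ] F [ 0.2 -0.5  0.5] w 42.7 j6 0.52
need [-0.21  0.24 -1.08] turn -0.1
```

```bash
python3 -m jog '[[-0.2,0.25,-0.8,0,0.6,0,50],[0,0,-0.2,0,0,0,50],[0,0,0,0,0,0,50],[0,0,0,0,0,0,20],[0,0,0,0,0,0,0],[0,0,0,0,0,0,0],[0,0,0,0,0,0,0],[0,0,0,0,0,0,0]]' 40
python3 st.py 45.5 16.35 5.4 73
```

```text
time: 10.35
eef_pos: [0.4559, 0.1642, 0.0557]
eef_rot: [0.001, 0.803, 0.596, 0.001]
wrist_force: [-0.3, -0.2, -0.0]
width: 0.0213
t 10.35 pos cm [45.59 16.42  5.57] yaw 73.11 zaxis [ 0.003 -0.001 -1.   ] F [-0.3 -0.2 -0. ] w 21.3 j6 0.52
need [-0.09 -0.07 -0.17] turn -0.1
```

```bash
python3 -m jog '[[0,0,2,0,0,0,0],[0,0,5,0,0,0,0],[0,0,5,0,0,0,0],[1.5,0.3,4,0,0,2,0],[3,0.8,1,0,0,2,0],[3.5,1,0,0,0,2,0],[3,0.8,0,0,0,2,0],[2,0.4,0,0,0,1.5,0]]'
python3 st.py 59.75 19.85 15.65 83.6
```

```text
time: 11.35
eef_pos: [0.5856, 0.1971, 0.2292]
eef_rot: [0.001, 0.749, 0.662, -0.001]
wrist_force: [-0.4, -0.2, -1.4]
width: 0.0212
t 11.35 pos cm [58.56 19.71 22.92] yaw 82.92 zaxis [-0.001 -0.003 -1.   ] F [-0.4 -0.2 -1.4] w 21.2 j6 0.36
need [ 1.19  0.14 -7.27] turn 0.7
```

```bash
python3 -m jog '[[0.2,0,-0.6,0,0,0.4,0],[0,0,-1,0,0,0,0],[0,0,-0.5,0,0,0,0],[0,0,0,0,0,0,0],[0,0,0,0,0,0,0],[0,0,0,0,0,0,0],[0,0,0,0,0,0,0],[0,0,0,0,0,0,0]]'
python3 st.py 59.75 19.85 15.65 83.6
python3 - <<'E'
from h import *
d=arm.get_image("side"); cv2.imwrite("pics/b1.png",cv2.resize(d["img"][100:260,170:370],None,fx=4,fy=3.75))
E
```

```text
time: 12.35
eef_pos: [0.5856, 0.1966, 0.2057]
eef_rot: [0.0, 0.747, 0.665, -0.003]
wrist_force: [-0.7, -0.3, -1.3]
width: 0.0212
t 12.35 pos cm [58.56 19.66 20.57] yaw 83.29 zaxis [-0.004 -0.004 -1.   ] F [-0.7 -0.3 -1.3] w 21.2 j6 0.35
need [ 1.19  0.19 -4.92] turn 0.3
```

View pics/b1.png

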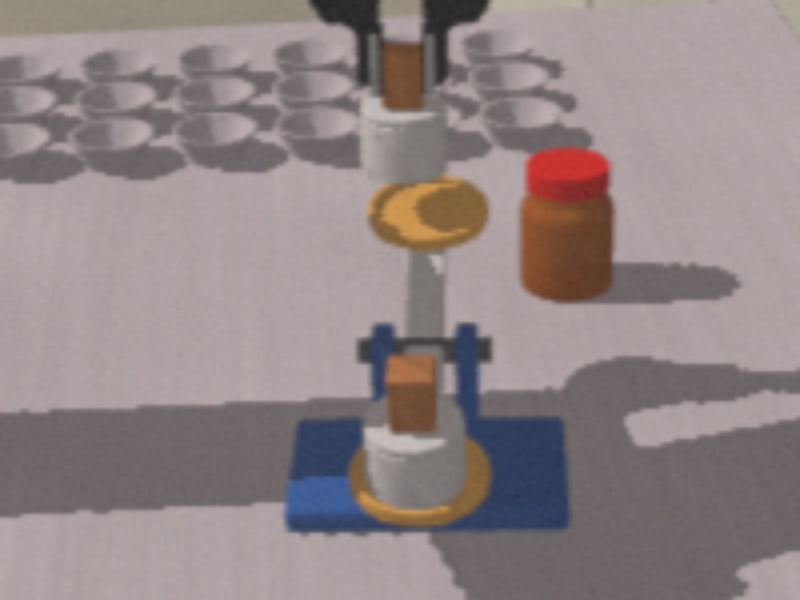

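Press 1 sits squarely on the right pan. The held press needs 12 mm more in x, then it can be lowered gently.

```bash
python3 -m jog '[[1.2,0.2,0,0,0,0.3,0],[0,0,0,0,0,0,0],[0,0,-1,0,0,0,0],[0,0,-1,0,0,0,0],[0,0,-0.8,0,0,0,0],[0,0,-0.3,0,0,0,0],[0,0,-0.3,0,0,0,0],[0,0,0,0,0,0,0]]'
python3 st.py 59.75 19.85 15.65 83.6
```

```text
time: 13.4
eef_pos: [0.5984, 0.1991, 0.1689]
eef_rot: [-0.0, 0.745, 0.667, -0.003]
wrist_force: [-1.0, 0.3, -0.2]
width: 0.0214
t 13.4 pos cm [59.84 19.91 16.89] yaw 83.62 zaxis [-0.005 -0.003 -1.   ] F [-1.   0.3 -0.2] w 21.4 j6 0.34
need [-0.09 -0.06 -1.24] turn -0.0
```

```bash
python3 -m jog '[[-0.1,0,-0.3,0,0,0,0],[0,0,-0.3,0,0,0,0],[0,0,-0.3,0,0,0,0],[0,0,-0.2,0,0,0,0],[0,0,0,0,0,0,0],[0,0,0,0,0,0,0],[0,0,0,0,0,0,0],[0,0,0,0,0,0,0]]'
python3 st.py 59.75 19.85 15.65 83.6
```

```text
time: 14.4
eef_pos: [0.598, 0.2, 0.1594]
eef_rot: [0.0, 0.745, 0.667, -0.001]
wrist_force: [-1.4, -0.3, 1.0]
width: 0.0212
t 14.4 pos cm [59.8  20.   15.94] yaw 83.65 zaxis [-0.001 -0.001 -1.   ] F [-1.4 -0.3  1. ] w 21.2 j6 0.34
need [-0.05 -0.15 -0.29] turn -0.1
```

```bash
python3 -m jog '[[0,0,-0.1,0,0,0,0],[0,0,0,0,0,0,40],[0,0,0,0,0,0,60],[0,0,0,0,0,0,70],[0,0,0,0,0,0,70],[0,0,3,0,0,0,70],[0,0,4,0,0,0,70],[0,0,3,0,0,0,70]]'
python3 st.py 59.75 19.85 15.65 83.6
```

```text
time: 15.4
eef_pos: [0.5959, 0.1983, 0.2556]
eef_rot: [-0.002, 0.745, 0.667, -0.006]
wrist_force: [-0.5, 0.2, -0.2]
width: 0.0597
t 15.4 pos cm [59.59 19.83 25.56] yaw 83.6 zaxis [-0.011 -0.005 -1.   ] F [-0.5  0.2 -0.2] w 59.7 j6 0.34
need [ 0.16  0.02 -9.91] turn -0.0
```

```bash
python3 -m jog '[[-3,0,0.3,0,-0.3,0,70],[-3,-2,0,0,-0.3,0,70],[-2,-4,0,0,0,0,70],[-2,-4.5,0,0,0,0,70],[-1,-4.5,0,0,0,0,70],[0,-3,0,0,0,0,70],[0,0,0,0,0,0,70],[0,0,0,0,0,0,70]]'
python3 st.py; python3 - <<'E'
from h import *
d=arm.get_image("side"); t=arm.get_image("top")
a=cv2.resize(d["img"][100:260,170:370],None,fx=2.9,fy=2.9); cv2.imwrite("pics/side_b.png",d["img"])
cv2.imwrite("pics/top_b.png",t["img"])
b=cv2.resize(t["img"][170:290,170:340],None,fx=2.9,fy=2.9)
c=cv2.resize(t["img"][210:262,395:447],(240,240),interpolation=cv2.INTER_CUBIC)
m=np.zeros((600,800,3),np.uint8)
m[:232,:400]=cv2.resize(a,(400,232)) if 0 else cv2.resize(d["img"][100:260,170:370],(400,320))[:232]
m=np.zeros((600,800,3),np.uint8); m[:320,:400]=cv2.resize(d["img"][100:260,170:370],(400,320)); m[:280,400:]=cv2.resize(t["img"][170:290,170:340],(400,280)); m[340:580,400:640]=c
cv2.imwrite("pics/bal.png",m)
E
```

```text
time: 16.4
eef_pos: [0.4836, 0.0147, 0.2641]
eef_rot: [0.006, 0.745, 0.667, 0.003]
wrist_force: [0.4, 0.4, -0.5]
width: 0.06
t 16.4 pos cm [48.36  1.47 26.41] yaw 83.68 zaxis [ 0.012 -0.004 -1.   ] F [ 0.4  0.4 -0.5] w 60.0 j6 0.03
```

View pics/bal.png

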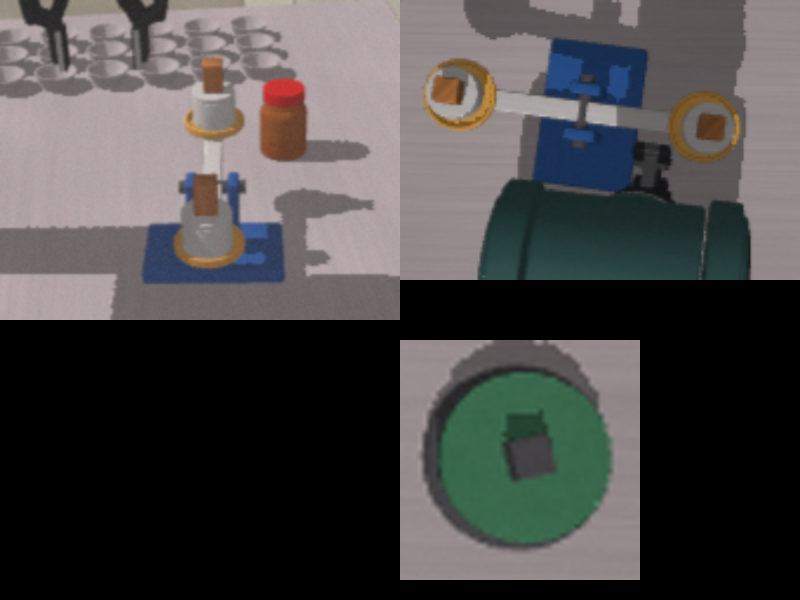

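```bash
python3 - <<'E'
from h import *
for n in("side0","side_b"):
    im=cv2.imread(f"pics/{n}.png")
    for c in blobs(im,(14,120,80),(28,255,255),60):
        x,y,w,h=cv2.boundingRect(c)
        if 150<y<240 and 230<x<330: print(n,"x",x,x+w,"y",y,y+h)
e=arm.get_image("side");d=arm.get_image("top")
for nm,p in(("L",[.5975,.1985]),("R",[.572,-.0295])):
  for z in(.095,.102,.109): print(nm,z,np.round(proj(e,[p+[z]])[0],1))
for c in blobs(cv2.imread("pics/top_b.png"),(5,120,60),(15,255,210),50):
    r=cv2.minAreaRect(c); print("wood top",np.round(r[0],1),np.round(r[1],1),[np.round(cast(d,r[0],z)[0],4) for z in(.169,.183)])
im=cv2.imread("pics/top_b.png")[215:257,402:440]
g=cv2.cvtColor(im,cv2.COLOR_BGR2HSV); m=((g[...,1]<60)&(g[...,2]<90)).astype(np.uint8)
cs,_=cv2.findContours(m,cv2.RETR_EXTERNAL,cv2.CHAIN_APPROX_NONE)
for c in cs:
    (u,v),s,a=cv2.minAreaRect(c)
    if 30<cv2.contourArea(c)<250:
        b=cast(d,cv2.boxPoints(((u+402,v+215),s,a)),.033); k=b[1]-b[0]; print("peg",u+402,v+215,s,np.round(cast(d,[u+402,v+215],.033),4),np.degrees(np.arctan2(k[1],k[0]))%90)
E
```

```text
side0 x 258 292 y 208 229
side0 x 263 292 y 155 171
side_b x 258 292 y 213 234
side_b x 263 291 y 156 169
L 0.095 [277.1 165.2]
L 0.102 [277.1 162.4]
L 0.109 [277.  159.6]
R 0.095 [274.2 220.4]
R 0.102 [274.1 217.3]
R 0.109 [274.  214.2]
wood top [302.  224.1] [10.7 10.2] [array([ 0.5693, -0.0355,  0.169 ]), array([ 0.5688, -0.0352,  0.183 ])]
wood top [189.9 208.3] [12.3 10.3] [array([0.5973, 0.196 , 0.169 ]), array([0.5964, 0.1928, 0.183 ])]
wood top [156.4 172.8] [22.6 25.1] [array([0.6698, 0.2682, 0.169 ]), array([0.6677, 0.2638, 0.183 ])]
peg 422.65384674072266 234.76922988891602 (8.43299388885498, 10.001924514770508) [[ 0.5553 -0.3199  0.033 ]] 12.514901982174706
peg 416.26787757873535 233.31488609313965 (32.51641845703125, 39.90224075317383) [[ 0.5584 -0.3051  0.033 ]] 70.43461939541017
```

Right pan is about 5 px lower than when empty and the left about 2 px higher, so tilt is roughly +0.06. Press 1 on the right pan is the heavier one, which agrees with the wrist forces. I'll regrip it with the tool tilted to match.

```bash
python3 -m jog '[[2.5,-1.4,-1,0.5,0.3,0,70],[2.5,-1.4,-1,1,0.3,0,70],[2,-1.2,-1,1,0,0,70],[1.2,-0.7,-1,1,0,0,70],[0.3,-0.2,0,0,0,0,70],[0,0,0,0,0,0,70],[0,0,0,0,0,0,70],[0,0,0,0,0,0,70]]'
python3 st.py 57.0 -3.4 15.0 83.6
```

```text
time: 17.6
eef_pos: [0.5711, -0.0291, 0.2239]
eef_rot: [-0.022, 0.741, 0.671, 0.021]
wrist_force: [0.2, 0.3, -0.2]
width: 0.0597
t 17.6 pos cm [57.11 -2.91 22.39] yaw 84.31 zaxis [ 0.002  0.06  -0.998] F [ 0.2  0.3 -0.2] w 59.7 j6 -0.08
need [-0.11 -0.49 -7.39] turn -0.7
```

```bash
python3 -m jog '[[-0.1,-0.5,-1.5,0,0,-0.6,70],[0,0,-2,0,0,0,70],[0,0,-1.7,0,0,0,70],[0,0,-1,0,0,0,70],[0,0,-0.5,0,0,0,60],[0,0,0,0,0,0,50],[0,0,0,0,0,0,40],[0,0,0,0,0,0,40]]'
python3 st.py 57.0 -3.4 15.0 83.6
```

```text
time: 18.6
eef_pos: [0.5695, -0.0346, 0.1544]
eef_rot: [-0.02, 0.745, 0.667, 0.022]
wrist_force: [0.6, -0.7, 0.3]
width: 0.0342
t 18.6 pos cm [56.95 -3.46 15.44] yaw 83.66 zaxis [ 0.005  0.059 -0.998] F [ 0.6 -0.7  0.3] w 34.2 j6 -0.09
need [ 0.05  0.06 -0.44] turn -0.1
```

```bash
python3 -m jog '[[0,0,-0.35,0,0,0,40],[0,0,0,0,0,0,40],[0,0,0,0,0,0,20],[0,0,0,0,0,0,0],[0,0,0,0,0,0,0],[0,0,0,0,0,0,0],[0,0,0,0,0,0,0],[0,0,0,0,0,0,0]]' 40
python3 st.py 57.0 -3.4 15.0 83.6
```

```text
time: 19.6
eef_pos: [0.5699, -0.0347, 0.1517]
eef_rot: [-0.019, 0.745, 0.667, 0.022]
wrist_force: [0.3, -0.3, -0.4]
width: 0.0214
t 19.6 pos cm [56.99 -3.47 15.17] yaw 83.67 zaxis [ 0.007  0.058 -0.998] F [ 0.3 -0.3 -0.4] w 21.4 j6 -0.09
need [ 0.01  0.07 -0.17] turn -0.1
```

```bash
python3 -m jog '[[0,0,0.3,0,0,0,0],[0,0,0.3,0,0,0,0],[0,0,0.3,0,0,0,0],[0,0,0.3,0,0,0,0],[0,0,0.3,0,0,0,0],[0,0,0.4,0,0,0,0],[0,0,0.5,0,0,0,0],[0,0,0.6,0,0,0,0]]'
python3 -m jog '[[0,0,1.5,-1,0,0,0],[0,0,3,-1,0,0,0],[0,0,2,-1,0,0,0],[0,0,0,0,0,0,0],[0,-3,0,-0.4,0,2,0],[0,-4,0,0,0,2,0],[0,-4,0,0,0,2,0],[0,-4,0,0,0,2,0]]'
python3 st.py 55.55 -32.0 10 102.5
```

```text
time: 20.6
eef_pos: [0.5688, -0.0344, 0.1815]
eef_rot: [-0.021, 0.745, 0.667, 0.021]
wrist_force: [-0.2, 0.1, -2.2]
width: 0.0211
time: 21.6
eef_pos: [0.5684, -0.1844, 0.2503]
eef_rot: [0.002, 0.693, 0.721, 0.001]
wrist_force: [0.6, 0.9, -1.9]
width: 0.0212
t 21.6 pos cm [ 56.84 -18.44  25.03] yaw 92.3 zaxis [ 0.004 -0.001 -1.   ] F [ 0.6  0.9 -1.9] w 21.2 j6 -0.45
need [ -1.29 -13.56 -15.03] turn 10.2
```

```bash
python3 -m jog '[[-0.3,-3.5,-1,0,0,2.5,0],[-0.3,-3.5,-2.5,0,0,2.5,0],[-0.3,-3,-3,0,0,2.5,0],[-0.2,-2,-3,0,0,1.5,0],[-0.1,-0.5,-2,0,0,0.5,0],[0,0,-0.5,0,0,0,0],[0,0,0,0,0,0,0],[0,0,0,0,0,0,0]]'
python3 st.py 55.55 -32.05 8.8 102.5
python3 - <<'E'
from h import *
e=arm.get_image("side"); t=arm.get_image("top")
q=proj(e,[.5555,-.3205,.05])[0].astype(int); cv2.imwrite("pics/s1.png",cv2.resize(e["img"][q[1]-80:q[1]+60,q[0]-80:q[0]+80],(640,560)))
E
```

```text
time: 22.6
eef_pos: [0.5532, -0.3155, 0.1222]
eef_rot: [-0.001, 0.631, 0.776, 0.001]
wrist_force: [0.6, -0.1, -2.1]
width: 0.0215
t 22.6 pos cm [ 55.32 -31.55  12.22] yaw 101.81 zaxis [-0.     0.004 -1.   ] F [ 0.6 -0.1 -2.1] w 21.5 j6 -0.82
need [ 0.23 -0.5  -3.42] turn 0.7
```

View pics/s1.png

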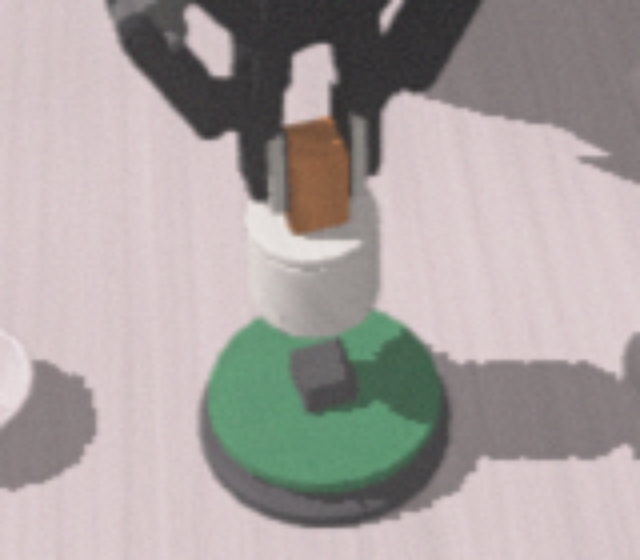

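```bash
python3 -m jog '[[0.2,-0.5,-1,0.2,0,0.7,0],[0,0,-1,0,0,0,0],[0,0,0,0,0,0,0],[0,0,0,0,0,0,0],[0,0,-0.5,0,0,0,0],[0,0,-0.2,0,0,0,0],[0,0,0,0,0,0,0],[0,0,0,0,0,0,0]]'
python3 st.py 55.55 -32.05 8.8 102.5
```

```text
time: 23.7
eef_pos: [0.5563, -0.3208, 0.0952]
eef_rot: [-0.001, 0.625, 0.781, 0.003]
wrist_force: [-0.3, -0.2, -2.4]
width: 0.0213
t 23.7 pos cm [ 55.63 -32.08   9.52] yaw 102.62 zaxis [ 0.002  0.006 -1.   ] F [-0.3 -0.2 -2.4] w 21.3 j6 -0.84
need [-0.08  0.03 -0.72] turn -0.1
```

```bash
python3 -m jog '[[-0.1,0,-0.2,-0.3,0,0,0],[0,0,-0.2,0,0,0,0],[0,0,-0.2,0,0,0,0],[0,0,-0.2,0,0,0,0],[0,0,-0.2,0,0,0,0],[0,0,0,0,0,0,0],[0,0,0,0,0,0,0],[0,0,0,0,0,0,0]]'
python3 st.py 55.55 -32.05 8.8 102.5
```

```text
time: 24.7
eef_pos: [0.5553, -0.3208, 0.0848]
eef_rot: [0.001, 0.625, 0.781, 0.001]
wrist_force: [0.9, -0.1, -2.8]
width: 0.0212
t 24.7 pos cm [ 55.53 -32.08   8.48] yaw 102.62 zaxis [ 0.003  0.    -1.   ] F [ 0.9 -0.1 -2.8] w 21.2 j6 -0.83
need [0.02 0.03 0.32] turn -0.1
```

```bash
python3 -m jog '[[0,0,-0.2,0,0,0,0],[0,0,-0.2,0,0,0,0],[0,0,-0.2,0,0,0,0],[0,0,-0.1,0,0,0,0],[0,0,0,0,0,0,0],[0,0,0,0,0,0,0],[0,0,0,0,0,0,0],[0,0,0,0,0,0,0]]'
python3 st.py 55.55 -32.05 7.5 102.5
```

```text
time: 25.7
eef_pos: [0.5554, -0.3209, 0.0774]
eef_rot: [0.001, 0.625, 0.781, 0.001]
wrist_force: [-0.6, -1.4, -2.3]
width: 0.0213
t 25.7 pos cm [ 55.54 -32.09   7.74] yaw 102.62 zaxis [ 0.003 -0.    -1.   ] F [-0.6 -1.4 -2.3] w 21.3 j6 -0.83
need [ 0.01  0.04 -0.24] turn -0.1
```

The socket is entering the peg without resistance, so I keep lowering.

```bash
python3 -m jog '[[0,0,-0.15,0,0,0,0],[0,0,-0.1,0,0,0,0],[0,0,-0.1,0,0,0,0],[0,0,0,0,0,0,0],[0,0,0,0,0,0,0],[0,0,0,0,0,0,0],[0,0,0,0,0,0,0],[0,0,0,0,0,0,0]]'
python3 st.py 55.55 -32.05 7.5 102.5
```

```text
time: 26.7
eef_pos: [0.5556, -0.321, 0.0763]
eef_rot: [0.002, 0.625, 0.781, 0.001]
wrist_force: [-1.7, 1.7, 0.8]
width: 0.0212
t 26.7 pos cm [ 55.56 -32.1    7.63] yaw 102.62 zaxis [ 0.004 -0.001 -1.   ] F [-1.7  1.7  0.8] w 21.2 j6 -0.83
need [-0.01  0.05 -0.13] turn -0.1
```

Contact came at 7.63 cm, where home should be about 7.5 and riding on the peg 8.8. I release, back off and check.

```bash
python3 -m jog '[[0,0,-0.1,0,0,0,0],[0,0,0,0,0,0,30],[0,0,0,0,0,0,60],[0,0,0,0,0,0,100],[0,0,0,0,0,0,100],[0,0,4,0,0,0,100],[0,0,5,0,0,0,100],[0,0,5,0,0,0,100]]'
python3 -m jog '[[0,0,3,0,0,0,100],[-4,0,0,0,0,0,100],[-5,0,0,0,0,0,100],[-5,0,0,0,0,0,100],[-5,0,0,0,0,0,100],[-3,0,0,0,0,0,100],[0,0,0,0,0,0,100],[0,0,0,0,0,0,100]]'
python3 - <<'E'
from h import *
e=arm.get_image("side"); t=arm.get_image("top")
m=np.zeros((600,800,3),np.uint8); m[:,:400]=cv2.resize(e["img"][310:415,240:310],(400,600)); m[:300,400:]=cv2.resize(e["img"][120:270,180:380],(400,300)); m[300:,400:]=cv2.resize(t["img"][150:300,270:470],(400,300))
cv2.imwrite("pics/end.png",m)
for n,g in(("top",t),("side",e)):
    for c in blobs(g["img"],(5,120,60),(15,255,210),50):
        print(n,"wood",cv2.boundingRect(c),np.round(cv2.minAreaRect(c)[0],1))
for h in(.094,.107):
    print("expected handle top at height",h,proj(t,[.5555,-.3205,h])[0],proj(e,[[.5555,-.3205,h],[.5555,-.3205,h-.034]]).round(1).tolist())
E
```

```text
time: 27.7
eef_pos: [0.5531, -0.3194, 0.2107]
eef_rot: [-0.004, 0.625, 0.78, 0.001]
wrist_force: [0.9, -0.8, 0.2]
width: 0.0856
time: 28.7
eef_pos: [0.3302, -0.3206, 0.2496]
eef_rot: [0.005, 0.625, 0.781, -0.0]
wrist_force: [-0.6, -0.4, 0.1]
width: 0.0855
top wood (422, 229, 15, 11) [429.  234.3]
top wood (180, 203, 15, 12) [186.9 208.4]
top wood (141, 157, 28, 28) [156.4 172.8]
side wood (272, 329, 17, 27) [280.5 342. ]
side wood (301, 151, 22, 29) [311.5 165. ]
side wood (272, 136, 9, 16) [276.  143.5]
expected handle top at height 0.094 [431.05988572 234.31200854] [[279.6, 332.1], [280.1, 348.8]]
expected handle top at height 0.107 [432.92820218 234.22144454] [[279.4, 325.5], [279.9, 342.5]]
```

View pics/end.png

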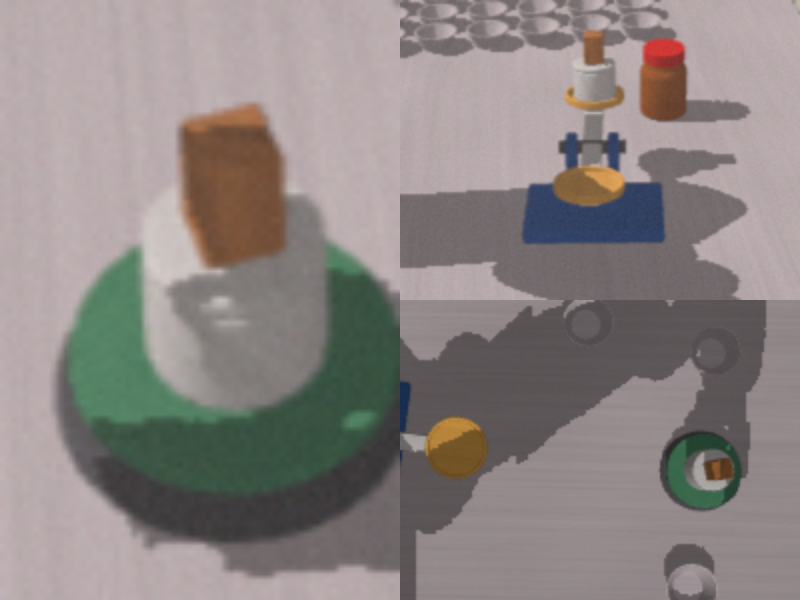

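The end picture shows the press low on the green plate and upright. Its handle is centred at row 342 in the side view, where home predicts about 340 and riding on the peg about 334. The light press stands on the left pan, and the gripper is clear.

```bash
python3 -c "
from cell import arm
print(arm.sign_off())"
```

```text
the job is handed in; nothing more can be done
None
```

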